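# Sweep the walnut shells off the board into the scrap tray

### The job

Sweep the three empty half walnut shells across the chopping board with the fingers and over its end into the low steel scrap tray that lies against it. Only push them, do not pick any up, and leave the garlic bulb on the board, the kitchen scale at the board's other end and the honey jar where they are.

Things in the scene. Friction and masses are not known exactly. Their poses are not given: they have to be found in the camera images.
- board: wooden chopping board lying flat, 240 x 340 x 22 mm (its x, y, z); it does not move. Origin: centre of its underside, so its top is 22 mm above the work surface. Its y axis runs along its long side.
- tray: low open-topped steel scrap tray, 250 x 145 x 19 mm outside (its x, y, z), walls 3 mm with a 5 mm thick rolled rim, inner floor 3 mm above the work surface; it does not move. It lies against the left or the right short end (240 mm) of the board with a gap of 2.5 mm, long side to the board, its axes parallel to the board's. Its rim is 3 mm lower than the board's top. Origin: centre of its underside.
- scale: flat black-topped kitchen scale, 145 x 200 x 20 mm (its x, y, z), loose, 0.5 kg, lying with a 2.5 mm gap at the other short end of the board. Origin: centre of its underside; its y axis is parallel to the board's x axis.
- garlic_center (a point): garlic bulb, 60 mm wide and 58 mm high, loose, standing on the board near its far long side. The point is its centre, 29 mm above the board.
- honey_center (a point): honey jar, 60 mm across, 85 mm high, loose, standing to the right of the work. The point is its centre, half-way up.
- shell_1_center (a point): empty half walnut shell lying on the board with its dome up (its crown is slightly flattened), round, 36 mm across and 18 mm high, sides upright for the lowest 5 mm, 10 to 18 g; slides when pushed. The point is its centre, 9 mm above the board. The three shells look alike and lie in three lanes at least 42 mm apart along the board's x.
- shell_2_center (a point): empty half walnut shell lying on the board with its dome up (its crown is slightly flattened), round, 36 mm across and 18 mm high, sides upright for the lowest 5 mm, 10 to 18 g; slides when pushed. The point is its centre, 9 mm above the board. The three shells look alike and lie in three lanes at least 42 mm apart along the board's x.
- shell_3_center (a point): empty half walnut shell lying on the board with its dome up (its crown is slightly flattened), round, 36 mm across and 18 mm high, sides upright for the lowest 5 mm, 10 to 18 g; slides when pushed. The point is its centre, 9 mm above the board. The three shells look alike and lie in three lanes at least 42 mm apart along the board's x.
Things that resemble listed ones, but are neither listed nor needed, are in the scene too. What is shaped like the part that bears shell_2_center but white or yellow is not meant.

How it is judged:
At the end, for the whole second after the job is handed in: All three shells lie at rest in the tray (centre between its walls and no more than 24 mm above the work surface), and the garlic bulb, scale and honey jar are within 20 mm of where they stood (x of shell_1_center in the frame of tray between -0.122 and 0.122 m and y of shell_1_center in the frame of tray between -0.0695 and 0.0695 m and z of each of shell_1_center, shell_2_center, shell_3_center in the frame of tray below 0.024 m and linear speed of each of shell_1, shell_2, shell_3 below 0.04 m/s and x of shell_2_center in the frame of tray between -0.122 and 0.122 m and y of shell_2_center in the frame of tray between -0.0695 and 0.0695 m and x of shell_3_center in the frame of tray between -0.122 and 0.122 m and y of shell_3_center in the frame of tray between -0.0695 and 0.0695 m and distance of each of garlic_center, scale, honey_center from where it was at the start of the episode below 0.02 m); the robot touches nothing.
It fails at once if a shell is lifted: its centre rises more than 15 mm above where it lies on the board (height (world z) of any of shell_1_center, shell_2_center, shell_3_center above 0.046 m).
It fails at once if the garlic bulb is moved more than 20 mm (distance of garlic_center from where it was at the start of the episode above 0.02 m).
It fails at once if the kitchen scale or the honey jar is moved more than 20 mm (distance of any of scale, honey_center from where it was at the start of the episode above 0.02 m).
It also fails if it takes over 54 s, if anything falls off the work surface, if the arm or the gripper's body presses on something with over 40 N, if the wrist force passes 120 N, or if a joint passes its speed limit or range.

### The arm

A 6-joint arm with a two-finger parallel gripper is mounted at the origin on the work surface; the furniture and walls round the work are solid. World frame = base frame: x ahead of the robot, y to its left, z up, the work surface at z = 0. Lengths are in m, angles in rad, forces in N, time in s.
With the tool pointing down it reaches from about 0.225 to 0.875 m from the base axis. Payload 3.4 kg.
Tool frame: the origin (TCP) lies at the very end of the fingers, on their centre line; the grasp point (between the pads) lies 19 mm behind it (manip.pinch_z is the distance from the TCP to the grasp point, in m); z points along the fingers, y is the line along which they close (so a half turn about z gives the same grasp; the last joint's range is limited). The gripper opens to 85 mm and grips with 20 to 120 N. Pads are 22 mm wide; open, the fingers measure 114 mm over their backs; the gripper's body (76 mm by 85 mm) begins 54 mm behind the grasp point. The pads swing forward as they close: fully open they stand 13 mm farther back than shut.
Start: joints at [1.003, 0.276, 1.505, -0, 1.361, -0.121], TCP at [0.248, 0.519, 0.231] pointing down, gripper open.
Joint ranges: [-2.89, 2.89], [-0.75, 2.08], [0.22, 2.7], [-1.18, 4.32], [0.11, 2.71], [-2.7, 2.7]. Speed limits (rad/s): [2.57, 2.57, 3.14, 3.14, 3.14, 3.14].

### API

Orientations are given as a unit quaternion [w, x, y, z].
In Python, from rig import manip gives the robot as it stands. The module is installed in compiled form; this text tells all that it offers.
- The arm moves only by the shell command python3 -m jog 'ROWS' [FORCE]. ROWS is JSON, a list of rows, each an object of numbers: "dx", "dy", "dz": the shift along the tool's x, y, z each as a share of 25 cm, from -1 to 1; "ax", "ay", "az": the turn, a rotation vector about the tool's x, y, z each as a share of 90 degrees, from -1 to 1; "grip": the opening, from -1 (shut) to 1 (fully open), so that 0 is half open. A call has 1 to 5 rows; each row is the pose to reach, as a shift and turn from the pose commanded when the call began, along the tool's axes at that moment; what a row does not reach only later rows make up. A row lasts 1/12 s, in which the tool goes at most 41.7 mm and 7.16 degrees, less where a joint would pass 70% of its speed; a pose out of reach is approached as far as the arm can. A call with a number of a shift or a turn outside -1 to 1 is refused whole. A call with a gripper value outside its range is refused whole. The fingers move at their own pace and stop on an object; FORCE is the grip in N (left out, the last holds). Time passes only in rows, so rows that repeat a pose let the fingers close. It gives the time, the measured TCP pose, the force, the opening and the grip force at its end, in the units of the state.
- manip.get_state(): the state, without advancing time (a new reading comes with each control period).
- manip.get_image(name): name is "side" or "top" or "wrist"; returns a dict with "img" (480x640x3 uint8, red, green, blue), "mtx" (3x3 intrinsics, pixels), "world_to_cam" (4x4, takes a point from world to camera coordinates); the wrist camera has in their place "T_tool_cam" (4x4, takes a point from camera to tool coordinates, whose origin is the TCP and whose axes are the flange's). Camera axes: x right, y down, z forward; pixel columns grow to the right and rows downward; lengths in m; the calibration is good to about 2 mm. A picture is of the moment at which its call begins: read the wrist's pose just before it. There is no depth.
- manip.sign_off(): hands the job in; it is judged then, once.
The state is a dict: "clock": time; "qpos": joint angles; "qd": joint speeds; "effort": joint torques, N m; "position": TCP position; "ee_rot": TCP orientation; "contact_force": force on the tool from outside, world axes, zero at the start; "moment": the same for the moment, N m; "width": finger opening in m; "gripper_force": force on a finger pad.
Only numpy, scipy, OpenCV 4.12 (cv2) and the standard library are available. Lean on these libraries where they do the work, as an engineer would, in place of code of your own. Each camera call takes 0.05 s, during which the arm holds its last target. There are 200 camera calls.

## Working session

There is one attempt and no reset: what is moved stays moved. The work goes in short steps, Python scripts to look and compute and a shell command to move; the robot and the scene stay as the last step left them, time stands still between calls to the robot, and variables do not carry over. Pictures are saved under pics/ and viewed, at most 10 in all, crops included, and the job is handed in when it is done.

```bash
mkdir -p pics; python3 - <<'E'
from rig import manip
import cv2,json,numpy as np
for n in("top","side"):
    d=manip.get_image(n); cv2.imwrite(f"pics/{n}0.png",d["img"][:,:,::-1])
    np.savez(f"{n}.npz",mtx=d["mtx"],w2c=d["world_to_cam"])
s=manip.get_state(); print(s["clock"],s["position"],s["ee_rot"],s["width"])
E
```

```text
0.1 [0.24816189 0.51814345 0.23051703] [-2.73044166e-04  2.21506772e-01  9.75158480e-01 -7.84113419e-04] 0.08526714386879126
```

View pics/top0.png

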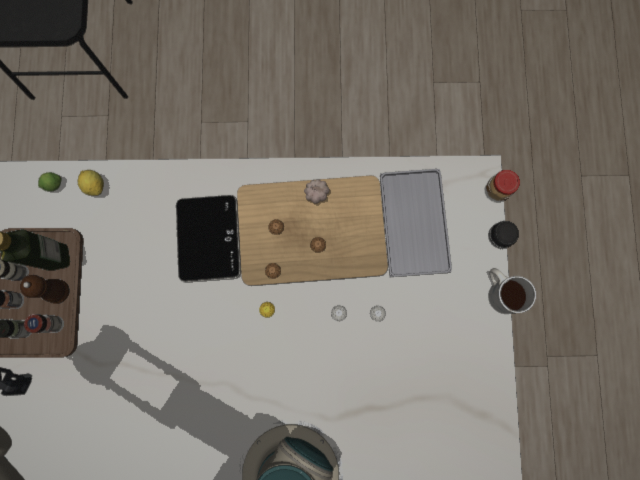

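View pics/side0.png

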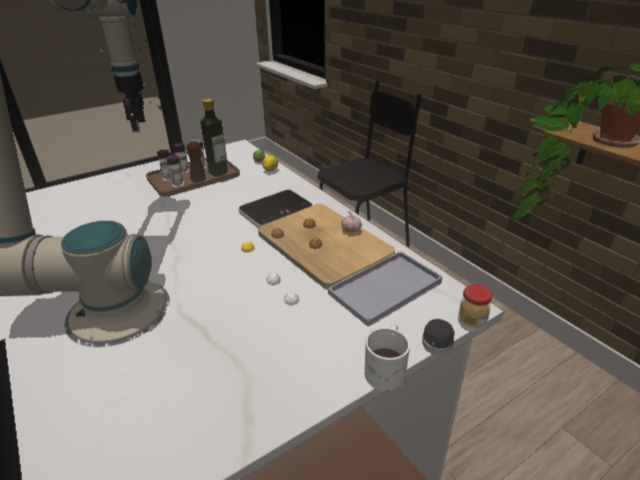

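The top view shows the tray to the right of the board (-y end) and the scale to the left. The shells are near pixels (276,227), (318,244) and (273,271), the garlic at (317,191) and the red-lidded honey jar at (505,184). The side view agrees, and the white and yellow look-alikes lie off the board.

```bash
cat > h.py <<'E'
import numpy as np,cv2
def ray(n,px,z):
    d=np.load(n+".npz");W=d["w2c"];R,t=W[:3,:3],W[:3,3]
    c=-R.T@t; v=R.T@np.linalg.inv(d["mtx"])@np.array([*px,1.])
    return c+v*(z-c[2])/v[2]
def shells(img):
    hsv=cv2.cvtColor(img,cv2.COLOR_RGB2HSV); m=np.zeros(img.shape[:2],np.uint8)
    m[165:290,225:455]=255
    k=((hsv[...,2]<140)&(hsv[...,1]>90)).astype(np.uint8)*255&m
    k=cv2.morphologyEx(k,cv2.MORPH_OPEN,np.ones((3,3)))
    n,_,st,c=cv2.connectedComponentsWithStats(k)
    return [(c[i],st[i]) for i in range(1,n) if st[i,4]>60]
E
python3 - <<'E'
import cv2,numpy as np
from h import *
im=cv2.imread("pics/top0.png")[:,:,::-1].copy()
for c,s in shells(im): print(c.round(1),s,ray("top",c,.031).round(4))
hsv=cv2.cvtColor(im,cv2.COLOR_RGB2HSV)
b=((hsv[...,1]>70)&(hsv[...,2]>130)).astype(np.uint8)*255; b[:165]=0;b[292:]=0;b[:,:225]=0;b[:,400:]=0
cs,_=cv2.findContours(b,0,2); c=max(cs,key=cv2.contourArea)
q=cv2.boxPoints(cv2.minAreaRect(c)); P=np.array([ray("top",p,.022) for p in q])
print(P.round(4), np.linalg.norm(np.diff(P,axis=0),axis=1))
print("garlic",ray("top",(317,191),.05),"mean",P.mean(0))
E
```

```text
[298.  235.6] [ 268  218   67   35 1175] [ 0.5325 -0.0222  0.031 ]
[313.8 267.5] [ 251  252  134   32 1595] [ 0.4577 -0.058   0.031 ]
[250.3 270.4] [243 264  16  14 134] [0.4527 0.0878 0.031 ]
[334.  272.3] [328 269  13   8  70] [ 0.4462 -0.1043  0.031 ]
[[ 0.656   0.127   0.022 ]
 [ 0.6785 -0.2165  0.022 ]
 [ 0.4419 -0.2271  0.022 ]
 [ 0.4205  0.1065  0.022 ]] [0.34418827 0.23685226 0.33422576]
garlic [ 0.6334206  -0.06737222  0.05      ] mean [ 0.54924476 -0.05251878  0.022     ]
```

```bash
sed -i 's/\[...,2\]<140)&(hsv\[...,1\]>90)/[...,2]<110)\&(hsv[...,1]>90)/; s/>60\]/>40]/' h.py
python3 - <<'E'
import cv2,numpy as np
from h import *
im=cv2.imread("pics/top0.png")[:,:,::-1].copy()
u=np.array([.065,-.998]);n=np.array([.998,.065]);o=np.array([.549,-.0525])
for c,s in shells(im):
  p=ray("top",c,.031)[:2];print(c.round(1),s,p.round(4),"along,across",((p-o)@u).round(3),((p-o)@n).round(3))
for c in((276,227),(318,244),(273,271)):
  p=ray("top",c,.031)[:2];print(c,p.round(4),((p-o)@u).round(3),((p-o)@n).round(3))
from rig import manip
d=manip.get_image("wrist");s=manip.get_state();print(s["position"]);cv2.imwrite("pics/w0.png",d["img"][:,:,::-1])
E
```

```text
[276.4 227.2] [269 220  15  15 152] [0.5528 0.0281] along,across -0.08 0.009
[317.7 244.6] [310 237  16  16 170] [ 0.5108 -0.0676] along,across 0.013 -0.039
[272.9 270.6] [265 263  16  16 175] [0.4517 0.0359] along,across -0.095 -0.091
(276, 227) [0.5533 0.0289] -0.081 0.01
(318, 244) [ 0.5122 -0.0683] 0.013 -0.038
(273, 271) [0.4507 0.0356] -0.094 -0.092
[0.24823898 0.51821217 0.23062986]
```

```bash
cat >> h.py <<'E'
from scipy.spatial.transform import Rotation as Rn
U=np.array([.065,-.998]);N=np.array([.998,.065]);O=np.array([.549,-.0525])
Rt=Rn.from_matrix(np.c_[[*-U,0],[*N,0],[0,0,-1.]])
def go(al,ac,z):
    from rig import manip
    s=manip.get_state(); R=Rn.from_quat(s["ee_rot"],scalar_first=True); p=np.array(s["position"])
    t=np.array([*(O+al*U+ac*N),z])
    print("shift",(R.inv().apply(t-p)/.25).round(3),"turn",((R.inv()*Rt).as_rotvec()/(np.pi/2)).round(3),
      "t",round(s["clock"],2),"al,ac,z",((p[:2]-O)@U).round(4),((p[:2]-O)@N).round(4),p[2].round(4),"F",np.round(s["contact_force"],1),"w",round(s["width"],4))
E
python3 -c "from h import *;go(-.038,-.039,.12)"
```

```text
shift [-1.861 -1.482  0.444] turn [-0.001  0.     0.674] t 0.15 al,ac,z -0.5891 -0.2631 0.2306 F [-0.3 -0.1  0.1] w 0.0856
```

```bash
python3 -m jog '[{"dx":-0.62,"dy":-0.49,"dz":0.1,"az":0.674,"grip":-0.43},{"dx":-0.62,"dy":-0.49,"dz":0.1,"az":0.674,"grip":-0.43},{"dx":-0.62,"dy":-0.49,"dz":0.1,"az":0.674,"grip":-0.43},{"dx":-0.62,"dy":-0.49,"dz":0.1,"az":0.674,"grip":-0.43},{"dx":-0.62,"dy":-0.49,"dz":0.1,"az":0.674,"grip":-0.43}]' 30; python3 -c "from h import *;go(-.038,-.039,.12)"
```

```text
shift [-1.861 -1.482  0.444] turn [-0.001  0.     0.674] t 0.15 al,ac,z -0.5891 -0.2631 0.2306 F [-0.3 -0.1  0.1] w 0.0856schema error: expected keys dx, dy, dz, ax, ay, az, grip
```

All keys are needed in every row.

```bash
python3 -m jog '[{"dx":-0.62,"dy":-0.49,"dz":0.1,"ax":0,"ay":0,"az":0.674,"grip":-0.43},{"dx":-0.62,"dy":-0.49,"dz":0.1,"ax":0,"ay":0,"az":0.674,"grip":-0.43},{"dx":-0.62,"dy":-0.49,"dz":0.1,"ax":0,"ay":0,"az":0.674,"grip":-0.43},{"dx":-0.62,"dy":-0.49,"dz":0.1,"ax":0,"ay":0,"az":0.674,"grip":-0.43},{"dx":-0.62,"dy":-0.49,"dz":0.1,"ax":0,"ay":0,"az":0.674,"grip":-0.43}]' 30; python3 -c "from h import *;go(-.038,-.039,.12)"
```

```text
clock: 0.57
position: [0.3355, 0.3384, 0.2057]
ee_rot: [0.0, 0.513, 0.858, -0.001]
contact_force: [0.8, 0.2, 0.2]
width: 0.0256
gripper_force: 0.0
shift [-1.578 -0.066  0.345] turn [-0.     0.001  0.272] t 0.57 al,ac,z -0.404 -0.1876 0.2057 F [0.8 0.2 0.2] w 0.0256
```

```bash
python3 -m jog '[{"dx":-0.8,"dy":-0.03,"dz":0.1,"ax":0,"ay":0,"az":0.272,"grip":-0.43},{"dx":-0.8,"dy":-0.03,"dz":0.1,"ax":0,"ay":0,"az":0.272,"grip":-0.43},{"dx":-0.8,"dy":-0.03,"dz":0.1,"ax":0,"ay":0,"az":0.272,"grip":-0.43},{"dx":-0.8,"dy":-0.03,"dz":0.1,"ax":0,"ay":0,"az":0.272,"grip":-0.43},{"dx":-0.8,"dy":-0.03,"dz":0.1,"ax":0,"ay":0,"az":0.272,"grip":-0.43}]'; python3 -c "from h import *;go(-.038,-.039,.12)"
```

```text
clock: 0.98
position: [0.4249, 0.1594, 0.181]
ee_rot: [0.0, 0.682, 0.731, -0.0]
contact_force: [1.2, 0.7, 0.3]
width: 0.0243
gripper_force: 0.0
shift [-0.727  0.281  0.244] turn [0.    0.    0.003] t 0.98 al,ac,z -0.2196 -0.11 0.181 F [1.2 0.7 0.3] w 0.0243
```

```bash
python3 -m jog '[{"dx":-0.7,"dy":0.28,"dz":0.24,"ax":0,"ay":0,"az":0,"grip":-0.43},{"dx":-0.7,"dy":0.28,"dz":0.24,"ax":0,"ay":0,"az":0,"grip":-0.43},{"dx":-0.7,"dy":0.28,"dz":0.24,"ax":0,"ay":0,"az":0,"grip":-0.43},{"dx":-0.7,"dy":0.28,"dz":0.24,"ax":0,"ay":0,"az":0,"grip":-0.43},{"dx":-0.7,"dy":0.28,"dz":0.24,"ax":0,"ay":0,"az":0,"grip":-0.43}]'; python3 - <<'E'
from h import *
from rig import manip
go(-.038,-.039,.045)
d=manip.get_image("wrist");cv2.imwrite("pics/w1.png",d["img"][:,:,::-1])
s=manip.get_state();R=Rn.from_quat(s["ee_rot"],scalar_first=True).as_matrix();T=np.array(d["T_tool_cam"])
c=np.array(s["position"])+R@T[:3,3]
hsv=cv2.cvtColor(d["img"],cv2.COLOR_RGB2HSV)
k=((hsv[...,2]<110)&(hsv[...,1]>90)).astype(np.uint8)
n,_,st,ce=cv2.connectedComponentsWithStats(k)
for i in range(1,n):
  if st[i,4]>400:
    v=R@T[:3,:3]@np.linalg.inv(d["mtx"])@np.array([*ce[i],1]); p=(c+v*(.031-c[2])/v[2])[:2]
    print(ce[i].round(),st[i],((p-O)@U).round(4),((p-O)@N).round(4))
E
```

```text
clock: 1.4
position: [0.5076, -0.0106, 0.1202]
ee_rot: [0.0, 0.682, 0.732, -0.0]
contact_force: [0.8, -0.4, 0.9]
width: 0.0245
gripper_force: 0.0
shift [-0.026 -0.002  0.301] turn [-0.     0.     0.003] t 1.4 al,ac,z -0.0445 -0.0386 0.1202 F [ 0.8 -0.4  0.9] w 0.0245
[324.  25.] [ 282    0   89   44 1155] -0.177 -0.0359
[455.  25.] [ 413    0   85   45 1344] -0.1772 0.0405
[403.  34.] [366  11  61  34 436] -0.1724 0.0106
[247. 174.] [ 217  145   56   57 1795] -0.0909 -0.0856
[392. 196.] [ 367  170   54   52 1607] -0.0768 0.0098
[284. 387.] [    0   243   549   237 45801] 0.0718 -0.0653
[463. 313.] [443 296  52  45 549] 0.0083 0.0663
[613. 457.] [ 574  427   66   53 1299] 0.1396 0.2063
```

View pics/w1.png

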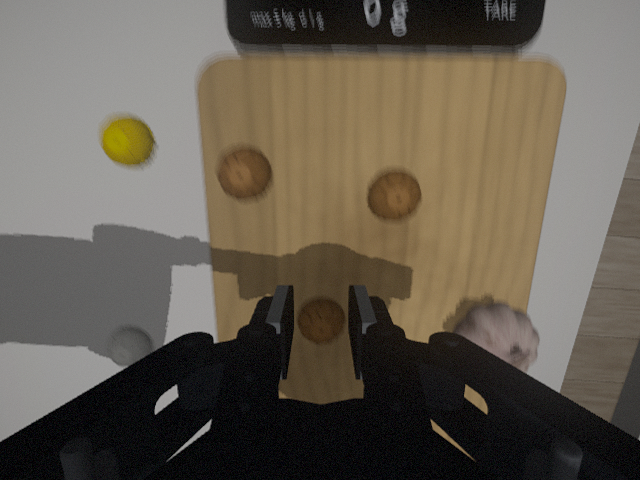

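The wrist view has the middle shell at (321,321), centred between the fingers. The other two are at (247,174) and (392,196), and the garlic at (497,330) is clear of the fingers. Descending next.

```bash
python3 -m jog '[{"dx":0,"dy":0,"dz":0.14,"ax":0,"ay":0,"az":0,"grip":-0.43},{"dx":0,"dy":0,"dz":0.28,"ax":0,"ay":0,"az":0,"grip":-0.43},{"dx":0,"dy":0,"dz":0.34,"ax":0,"ay":0,"az":0,"grip":-0.43},{"dx":0,"dy":0,"dz":0.37,"ax":0,"ay":0,"az":0,"grip":-0.43},{"dx":0,"dy":0,"dz":0.37,"ax":0,"ay":0,"az":0,"grip":-0.43}]';python3 -c "from h import *;go(-.038,-.039,.024)"
```

```text
clock: 1.87
position: [0.5054, -0.0073, 0.0272]
ee_rot: [-0.002, 0.681, 0.732, -0.001]
contact_force: [-0.5, -0.4, 0.3]
width: 0.0243
gripper_force: 0.0
shift [-0.04   0.006  0.013] turn [-0.002 -0.001  0.004] t 1.87 al,ac,z -0.048 -0.0405 0.0272 F [-0.5 -0.4  0.3] w 0.0243
```

```bash
python3 -m jog '[{"dx":0,"dy":0,"dz":0.012,"ax":0,"ay":0,"az":0,"grip":-0.43},{"dx":-0.03,"dy":0.003,"dz":0.012,"ax":0,"ay":0,"az":0,"grip":-0.43},{"dx":-0.07,"dy":0.005,"dz":0.012,"ax":0,"ay":0,"az":0,"grip":-0.43},{"dx":-0.12,"dy":0.005,"dz":0.012,"ax":0,"ay":0,"az":0,"grip":-0.43},{"dx":-0.18,"dy":0.005,"dz":0.012,"ax":0,"ay":0,"az":0,"grip":-0.43}]';python3 -c "
from h import *;go(.19,-.039,.024)
from rig import manip
im=manip.get_image('top')['img'];cv2.imwrite('pics/t1.png',cv2.resize(im[160:300,220:460,::-1],None,fx=3,fy=3))"
```

```text
clock: 2.28
position: [0.5121, -0.0536, 0.0268]
ee_rot: [0.001, 0.681, 0.732, 0.001]
contact_force: [0.5, -0.5, 0.1]
width: 0.0243
gripper_force: 0.0
shift [-0.765 -0.014  0.012] turn [0.001 0.    0.005] t 2.28 al,ac,z -0.0013 -0.0369 0.0268 F [ 0.5 -0.5  0.1] w 0.0243
```

View pics/t1.png

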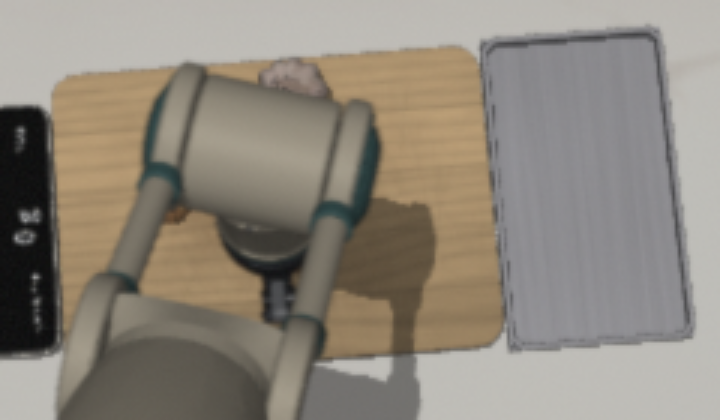

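The arm hides the shells from above, so I'll check with the wrist camera.

```bash
python3 -c "
from h import *;go(.19,-.039,.024)
from rig import manip
im=manip.get_image('wrist')['img'];cv2.imwrite('pics/w2.png',im[:,:,::-1])"
```

```text
shift [-0.754 -0.016  0.014] turn [0.002 0.002 0.004] t 2.33 al,ac,z 0.0016 -0.0362 0.0268 F [ 1.4 -1.   0. ] w 0.0244
```

View pics/w2.png

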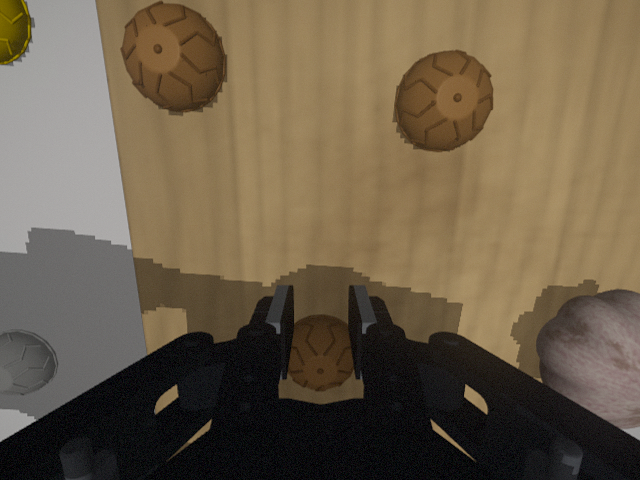

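The shell at (320,355) sits centred in the fork, so the push continues. The garlic at (600,350) is well clear.

```bash
python3 -m jog '[{"dx":-0.07,"dy":-0.003,"dz":0.005,"ax":0,"ay":0,"az":0,"grip":-0.43},{"dx":-0.14,"dy":-0.006,"dz":0.005,"ax":0,"ay":0,"az":0,"grip":-0.43},{"dx":-0.21,"dy":-0.008,"dz":0.005,"ax":0,"ay":0,"az":0,"grip":-0.43},{"dx":-0.28,"dy":-0.01,"dz":0.005,"ax":0,"ay":0,"az":0,"grip":-0.43},{"dx":-0.35,"dy":-0.01,"dz":0.005,"ax":0,"ay":0,"az":0,"grip":-0.43}]'; python3 -c "from h import *;go(.19,-.039,.024)"
python3 -m jog '[{"dx":-0.07,"dy":0,"dz":0,"ax":0,"ay":0,"az":0,"grip":-0.43},{"dx":-0.14,"dy":0,"dz":0,"ax":0,"ay":0,"az":0,"grip":-0.43},{"dx":-0.21,"dy":0,"dz":0,"ax":0,"ay":0,"az":0,"grip":-0.43},{"dx":-0.28,"dy":0,"dz":0,"ax":0,"ay":0,"az":0,"grip":-0.43},{"dx":-0.35,"dy":0,"dz":0,"ax":0,"ay":0,"az":0,"grip":-0.43}]'; python3 -c "
from h import *;go(.19,-.039,.024)
from rig import manip
im=manip.get_image('wrist')['img'];cv2.imwrite('pics/w3.png',im[:,:,::-1])"
```

```text
clock: 2.8
position: [0.5151, -0.141, 0.0251]
ee_rot: [0.0, 0.681, 0.732, 0.0]
contact_force: [-0.3, 0.0, -0.1]
width: 0.0245
gripper_force: 0.3
shift [-0.416 -0.     0.004] turn [0.001 0.    0.004] t 2.8 al,ac,z 0.0861 -0.0396 0.0251 F [-0.3  0.  -0.1] w 0.0245
clock: 3.22
position: [0.5214, -0.2284, 0.0251]
ee_rot: [0.0, 0.682, 0.732, 0.0]
contact_force: [0.4, -0.7, 0.5]
width: 0.0244
gripper_force: 0.2
shift [-0.065 -0.001  0.004] turn [0.001 0.    0.004] t 3.22 al,ac,z 0.1737 -0.039 0.0251 F [ 0.4 -0.7  0.5] w 0.0244
```

View pics/w3.png

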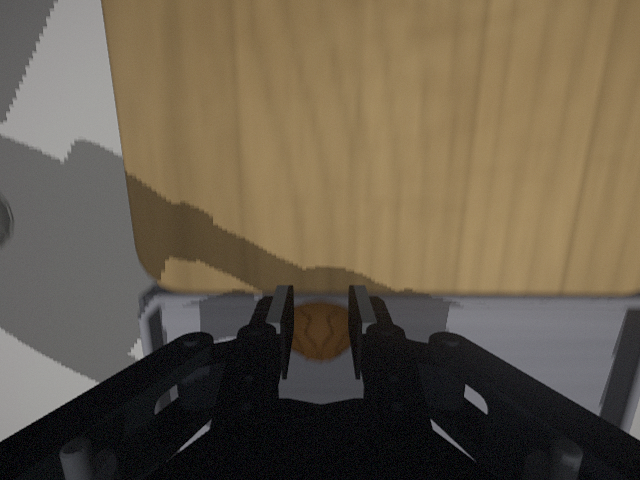

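The shell at (320,330) is past the board's end and over the tray. I'll push it a little further, lift, and go back for the far-lane shell.

```bash
python3 -m jog '[{"dx":-0.06,"dy":0,"dz":0,"ax":0,"ay":0,"az":0,"grip":-0.43},{"dx":-0.11,"dy":0,"dz":0,"ax":0,"ay":0,"az":0,"grip":-0.43},{"dx":-0.11,"dy":0,"dz":0,"ax":0,"ay":0,"az":0,"grip":-0.43},{"dx":-0.09,"dy":0,"dz":-0.1,"ax":0,"ay":0,"az":0,"grip":-0.43},{"dx":-0.09,"dy":0,"dz":-0.25,"ax":0,"ay":0,"az":0,"grip":-0.43}]' ; python3 -m jog '[{"dx":0.8,"dy":0.1,"dz":-0.1,"ax":0,"ay":0,"az":0,"grip":-0.43},{"dx":0.8,"dy":0.1,"dz":-0.1,"ax":0,"ay":0,"az":0,"grip":-0.43},{"dx":0.8,"dy":0.1,"dz":-0.1,"ax":0,"ay":0,"az":0,"grip":-0.43},{"dx":0.8,"dy":0.1,"dz":-0.1,"ax":0,"ay":0,"az":0,"grip":-0.43},{"dx":0.8,"dy":0.1,"dz":-0.1,"ax":0,"ay":0,"az":0,"grip":-0.43}]' >/dev/null; python3 -c "from h import *;go(-.125,.0095,.09)"
```

```text
clock: 3.68
position: [0.5197, -0.247, 0.0839]
ee_rot: [-0.005, 0.681, 0.732, -0.001]
contact_force: [0.4, -0.6, -0.0]
width: 0.0243
gripper_force: 0.0
shift [0.467 0.104 0.091] turn [ 0.    -0.001  0.004] t 4.1 al,ac,z -0.0082 -0.0157 0.1126 F [1.2 0.4 0.3] w 0.0246
```

```bash
python3 -m jog '[{"dx":0.47,"dy":0.1,"dz":0.09,"ax":0,"ay":0,"az":0,"grip":-0.43},{"dx":0.47,"dy":0.1,"dz":0.09,"ax":0,"ay":0,"az":0,"grip":-0.43},{"dx":0.47,"dy":0.1,"dz":0.09,"ax":0,"ay":0,"az":0,"grip":-0.43},{"dx":0.47,"dy":0.1,"dz":0.09,"ax":0,"ay":0,"az":0,"grip":-0.43},{"dx":0.47,"dy":0.1,"dz":0.09,"ax":0,"ay":0,"az":0,"grip":-0.43}]' >/dev/null
python3 - <<'E'
from h import *
go(-.123,.0095,.0255)
from rig import manip
im=manip.get_image('wrist')['img'];cv2.imwrite('pics/w4.png',im[:,:,::-1])
E
```

```text
shift [-0.01   0.005  0.254] turn [-0.001 -0.     0.007] t 4.52 al,ac,z -0.1254 0.0084 0.0891 F [-0.4 -0.5 -0.3] w 0.0244
```

View pics/w4.png

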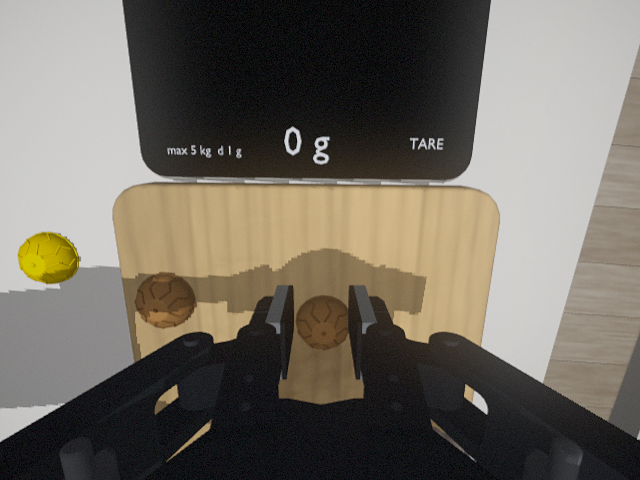

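The far shell at (323,322) is centred between the fingers and the near-lane shell at (165,300) is clear to the side. Next I descend and sweep in one chain.

```bash
python3 -m jog '[{"dx":0,"dy":0.004,"dz":0.13,"ax":0,"ay":0,"az":0,"grip":-0.43},{"dx":0,"dy":0.004,"dz":0.22,"ax":0,"ay":0,"az":0,"grip":-0.43},{"dx":0,"dy":0.004,"dz":0.254,"ax":0,"ay":0,"az":0,"grip":-0.43},{"dx":0,"dy":0.004,"dz":0.254,"ax":0,"ay":0,"az":0,"grip":-0.43},{"dx":-0.03,"dy":0.004,"dz":0.254,"ax":0,"ay":0,"az":0,"grip":-0.43}]' >/dev/null; python3 -c "from h import *;go(.19,.0095,.025)"
python3 -m jog '[{"dx":-0.04,"dy":0,"dz":0,"ax":0,"ay":0,"az":0,"grip":-0.43},{"dx":-0.1,"dy":0,"dz":0,"ax":0,"ay":0,"az":0,"grip":-0.43},{"dx":-0.17,"dy":0,"dz":0,"ax":0,"ay":0,"az":0,"grip":-0.43},{"dx":-0.24,"dy":0,"dz":0,"ax":0,"ay":0,"az":0,"grip":-0.43},{"dx":-0.31,"dy":0,"dz":0,"ax":0,"ay":0,"az":0,"grip":-0.43}]' >/dev/null; python3 -c "from h import *;go(.19,.0095,.025)"
python3 -m jog '[{"dx":-0.07,"dy":0,"dz":0,"ax":0,"ay":0,"az":0,"grip":-0.43},{"dx":-0.14,"dy":0,"dz":0,"ax":0,"ay":0,"az":0,"grip":-0.43},{"dx":-0.21,"dy":0,"dz":0,"ax":0,"ay":0,"az":0,"grip":-0.43},{"dx":-0.28,"dy":0,"dz":0,"ax":0,"ay":0,"az":0,"grip":-0.43},{"dx":-0.35,"dy":0,"dz":0,"ax":0,"ay":0,"az":0,"grip":-0.43}]' >/dev/null; python3 -c "
from h import *;go(.19,.0095,.025)
from rig import manip
im=manip.get_image('wrist')['img'];cv2.imwrite('pics/w5.png',im[:,:,::-1])"
```

```text
shift [-1.22  -0.01   0.005] turn [-0.    -0.     0.004] t 4.98 al,ac,z -0.115 0.0101 0.0263 F [ 0.3 -0.3  0.4] w 0.0243
shift [-0.903 -0.015  0.012] turn [0.002 0.001 0.004] t 5.4 al,ac,z -0.0356 0.0117 0.0278 F [0.  0.5 0.1] w 0.0243
shift [-0.551 -0.013  0.012] turn [0.002 0.001 0.004] t 5.82 al,ac,z 0.0523 0.012 0.0279 F [-0.2  0.3 -0.9] w 0.0241
```

View pics/w5.png

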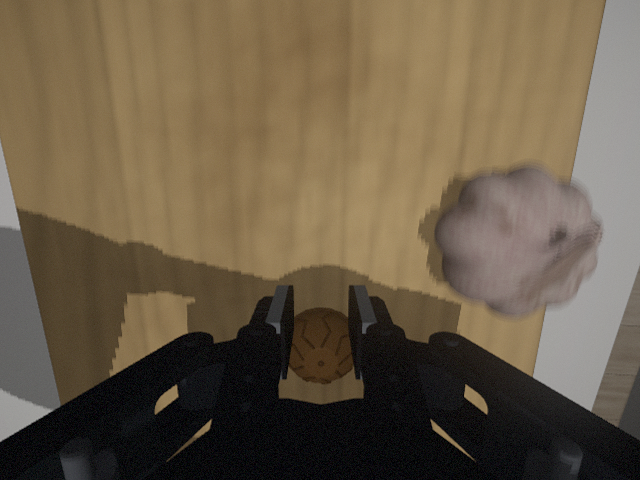

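The shell at (320,345) is riding in the fork and the garlic at (515,240) has been passed untouched. I'll finish this sweep, lift, and head for the last shell.

```bash
python3 -m jog '[{"dx":-0.07,"dy":-0.005,"dz":0.008,"ax":0,"ay":0,"az":0,"grip":-0.43},{"dx":-0.14,"dy":-0.01,"dz":0.01,"ax":0,"ay":0,"az":0,"grip":-0.43},{"dx":-0.21,"dy":-0.01,"dz":0.01,"ax":0,"ay":0,"az":0,"grip":-0.43},{"dx":-0.28,"dy":-0.01,"dz":0.01,"ax":0,"ay":0,"az":0,"grip":-0.43},{"dx":-0.35,"dy":-0.01,"dz":0.01,"ax":0,"ay":0,"az":0,"grip":-0.43}]' >/dev/null; python3 -c "from h import *;go(.2,.0095,.025)"
python3 -m jog '[{"dx":-0.07,"dy":0,"dz":0,"ax":0,"ay":0,"az":0,"grip":-0.43},{"dx":-0.14,"dy":0,"dz":0,"ax":0,"ay":0,"az":0,"grip":-0.43},{"dx":-0.2,"dy":0,"dz":0,"ax":0,"ay":0,"az":0,"grip":-0.43},{"dx":-0.24,"dy":0,"dz":0,"ax":0,"ay":0,"az":0,"grip":-0.43},{"dx":-0.24,"dy":0,"dz":0,"ax":0,"ay":0,"az":0,"grip":-0.43}]' >/dev/null; python3 -c "from h import *;go(.2,.0095,.025)"
python3 -m jog '[{"dx":0.01,"dy":0,"dz":-0.12,"ax":0,"ay":0,"az":0,"grip":-0.43},{"dx":0.01,"dy":0,"dz":-0.25,"ax":0,"ay":0,"az":0,"grip":-0.43},{"dx":0.15,"dy":-0.1,"dz":-0.3,"ax":0,"ay":0,"az":0,"grip":-0.43},{"dx":0.3,"dy":-0.2,"dz":-0.3,"ax":0,"ay":0,"az":0,"grip":-0.43},{"dx":0.45,"dy":-0.25,"dz":-0.3,"ax":0,"ay":0,"az":0,"grip":-0.43}]' >/dev/null; python3 -c "from h import *;go(-.137,-.089,.09)"
```

```text
shift [-0.243 -0.003  0.002] turn [0.002 0.001 0.004] t 6.28 al,ac,z 0.1393 0.0098 0.0254 F [-0.3  0.8  0.6] w 0.0244
shift [-0.    -0.003 -0.004] turn [0.001 0.001 0.003] t 6.7 al,ac,z 0.2 0.0101 0.024 F [ 0.6 -0.7 -0.3] w 0.0241
shift [ 0.901 -0.137  0.038] turn [0.    0.    0.003] t 7.12 al,ac,z 0.088 -0.0536 0.0995 F [-0.3  0.8 -0.7] w 0.0243
```

```bash
python3 -m jog '[{"dx":0.75,"dy":-0.13,"dz":0,"ax":0,"ay":0,"az":0,"grip":-0.43},{"dx":0.75,"dy":-0.13,"dz":0,"ax":0,"ay":0,"az":0,"grip":-0.43},{"dx":0.75,"dy":-0.13,"dz":0,"ax":0,"ay":0,"az":0,"grip":-0.43},{"dx":0.75,"dy":-0.13,"dz":0,"ax":0,"ay":0,"az":0,"grip":-0.43},{"dx":0.75,"dy":-0.13,"dz":0,"ax":0,"ay":0,"az":0,"grip":-0.43}]' >/dev/null
python3 -m jog '[{"dx":0.14,"dy":0,"dz":0.03,"ax":0,"ay":0,"az":0,"grip":-0.43},{"dx":0.14,"dy":0,"dz":0.03,"ax":0,"ay":0,"az":0,"grip":-0.43},{"dx":0.14,"dy":0,"dz":0.03,"ax":0,"ay":0,"az":0,"grip":-0.43}]' >/dev/null
python3 - <<'E'
from h import *
go(-.137,-.089,.0255)
from rig import manip
im=manip.get_image('wrist')['img'];cv2.imwrite('pics/w6.png',im[:,:,::-1])
E
```

```text
shift [ 0.006 -0.007  0.262] turn [-0.001 -0.     0.007] t 7.78 al,ac,z -0.1355 -0.0872 0.0909 F [ 0.7 -0.5  0.2] w 0.0247
```

View pics/w6.png

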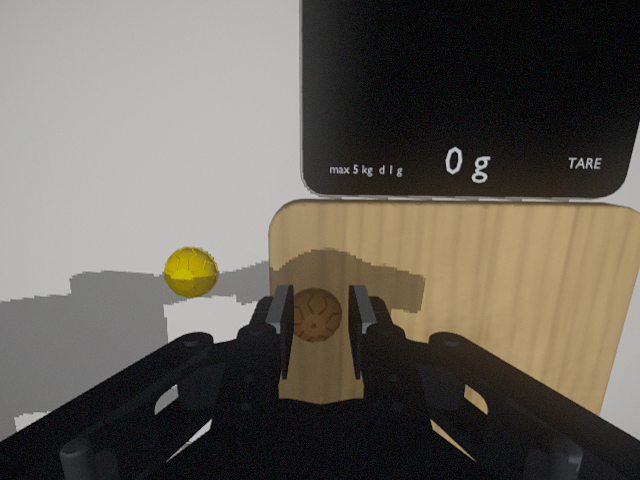

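The last shell is at (315,315), about 3.5 mm to the near side of the fork centre. I'll correct for that while descending, then sweep.

```bash
python3 -m jog '[{"dx":0,"dy":-0.013,"dz":0.13,"ax":0,"ay":0,"az":0,"grip":-0.43},{"dx":0,"dy":-0.013,"dz":0.22,"ax":0,"ay":0,"az":0,"grip":-0.43},{"dx":0,"dy":-0.013,"dz":0.26,"ax":0,"ay":0,"az":0,"grip":-0.43},{"dx":0,"dy":-0.013,"dz":0.26,"ax":0,"ay":0,"az":0,"grip":-0.43},{"dx":-0.03,"dy":-0.013,"dz":0.26,"ax":0,"ay":0,"az":0,"grip":-0.43}]' >/dev/null; python3 -c "from h import *;go(.2,-.0895,.025)"
python3 -m jog '[{"dx":-0.04,"dy":0,"dz":0,"ax":0,"ay":0,"az":0,"grip":-0.43},{"dx":-0.1,"dy":0,"dz":0,"ax":0,"ay":0,"az":0,"grip":-0.43},{"dx":-0.17,"dy":0,"dz":0.005,"ax":0,"ay":0,"az":0,"grip":-0.43},{"dx":-0.24,"dy":0,"dz":0.005,"ax":0,"ay":0,"az":0,"grip":-0.43},{"dx":-0.31,"dy":0,"dz":0.005,"ax":0,"ay":0,"az":0,"grip":-0.43}]' >/dev/null; python3 -c "from h import *;go(.2,-.0895,.025)"
python3 -m jog '[{"dx":-0.07,"dy":0,"dz":0,"ax":0,"ay":0,"az":0,"grip":-0.43},{"dx":-0.14,"dy":0,"dz":0,"ax":0,"ay":0,"az":0,"grip":-0.43},{"dx":-0.21,"dy":0,"dz":0,"ax":0,"ay":0,"az":0,"grip":-0.43},{"dx":-0.28,"dy":0,"dz":0,"ax":0,"ay":0,"az":0,"grip":-0.43},{"dx":-0.35,"dy":0,"dz":0,"ax":0,"ay":0,"az":0,"grip":-0.43}]' >/dev/null; python3 -c "from h import *;go(.2,-.0895,.025)"
```

```text
shift [-1.301 -0.009  0.003] turn [-0.001 -0.     0.004] t 8.25 al,ac,z -0.1254 -0.0893 0.0259 F [-0.  -0.2  0.4] w 0.0243
shift [-0.985 -0.013  0.005] turn [0.002 0.001 0.004] t 8.67 al,ac,z -0.0462 -0.0877 0.0262 F [ 0.3 -0.2  0.4] w 0.024
shift [-0.633 -0.012  0.006] turn [0.002 0.001 0.004] t 9.08 al,ac,z 0.0417 -0.0875 0.0262 F [ 0.6 -0.2 -0. ] w 0.024
```

```bash
python3 -m jog '[{"dx":-0.07,"dy":0,"dz":0.004,"ax":0,"ay":0,"az":0,"grip":-0.43},{"dx":-0.14,"dy":0,"dz":0.004,"ax":0,"ay":0,"az":0,"grip":-0.43},{"dx":-0.21,"dy":0,"dz":0.004,"ax":0,"ay":0,"az":0,"grip":-0.43},{"dx":-0.28,"dy":0,"dz":0.004,"ax":0,"ay":0,"az":0,"grip":-0.43},{"dx":-0.35,"dy":0,"dz":0.004,"ax":0,"ay":0,"az":0,"grip":-0.43}]' >/dev/null; python3 -c "from h import *;go(.2,-.0895,.025)"
python3 -m jog '[{"dx":-0.07,"dy":0,"dz":0,"ax":0,"ay":0,"az":0,"grip":-0.43},{"dx":-0.14,"dy":0,"dz":0,"ax":0,"ay":0,"az":0,"grip":-0.43},{"dx":-0.21,"dy":0,"dz":0,"ax":0,"ay":0,"az":0,"grip":-0.43},{"dx":-0.28,"dy":0,"dz":0,"ax":0,"ay":0,"az":0,"grip":-0.43},{"dx":-0.28,"dy":0,"dz":0,"ax":0,"ay":0,"az":0,"grip":-0.43}]' >/dev/null; python3 -c "from h import *;go(.2,-.0895,.025)"
python3 -m jog '[{"dx":0.01,"dy":0,"dz":-0.12,"ax":0,"ay":0,"az":0,"grip":-0.43},{"dx":0.01,"dy":0,"dz":-0.28,"ax":0,"ay":0,"az":0,"grip":-0.43},{"dx":0.15,"dy":-0.1,"dz":-0.4,"ax":0,"ay":0,"az":0,"grip":-0.43},{"dx":0.3,"dy":-0.1,"dz":-0.5,"ax":0,"ay":0,"az":0,"grip":-0.43},{"dx":0.45,"dy":-0.2,"dz":-0.5,"ax":0,"ay":0,"az":0,"grip":-0.43}]' >/dev/null
python3 -m jog '[{"dx":0.8,"dy":-0.1,"dz":0,"ax":0,"ay":0,"az":0,"grip":-0.43},{"dx":0.8,"dy":-0.1,"dz":0,"ax":0,"ay":0,"az":0,"grip":-0.43},{"dx":0.8,"dy":-0.1,"dz":0,"ax":0,"ay":0,"az":0,"grip":-0.43},{"dx":0.8,"dy":-0.1,"dz":0,"ax":0,"ay":0,"az":0,"grip":-0.43},{"dx":0.8,"dy":-0.1,"dz":0,"ax":0,"ay":0,"az":0,"grip":-0.43}]' >/dev/null
python3 -c "
from h import *;go(0,0,.025)
from rig import manip
im=manip.get_image('top')['img'];cv2.imwrite('pics/t2.png',cv2.resize(im[140:330,160:530,::-1],None,fx=2,fy=2))"
```

```text
shift [-0.283 -0.011  0.002] turn [0.002 0.001 0.003] t 9.5 al,ac,z 0.1293 -0.0873 0.0254 F [-0.8 -0.   1.7] w 0.0245
shift [ 0.009 -0.014  0.002] turn [0.003 0.003 0.002] t 9.92 al,ac,z 0.2022 -0.0859 0.0255 F [ 1.1 -0.1 -0.4] w 0.0242
shift [-0.426  0.633  0.493] turn [ 0.001 -0.     0.004] t 10.75 al,ac,z -0.1055 -0.159 0.1479 F [ 0.5 -0.2 -1.1] w 0.0244
```

View pics/t2.png

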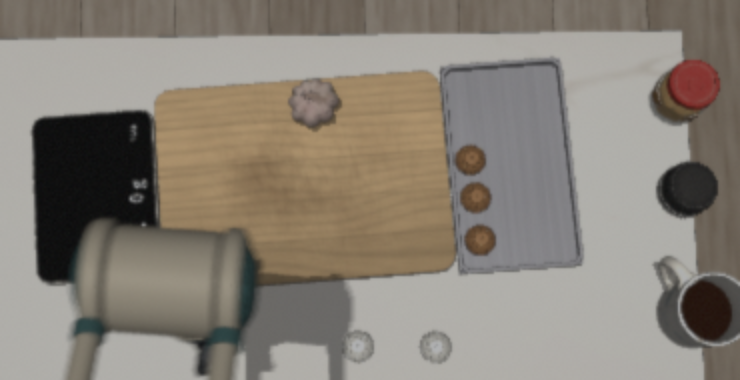

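The top view shows all three shells lying flat in the tray at about (471,158), (475,197) and (480,240). They sit about 27 mm from its outer wall, clear of the rim. The garlic, scale and jar have not moved and the arm is clear.

```bash
python3 -c "
from rig import manip
print(manip.sign_off())"
```

```text
the job is handed in; nothing more can be done
None
```

I swept all three walnut shells into the tray in about 11 s of the 54 s allowed and handed the job in; the last top view showed them lying flat there, with the garlic, scale and honey jar unmoved, but the hand-in returned no verdict.

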